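# Weigh a drying cartridge and sort it

## Task

Weigh the tall, slim drying cartridge: stand it upright on the empty pan of the balance, let go of it and let the beam settle. If its pan sinks, the cartridge is heavier than the steel check weight, so stand it in the square tray; if its pan stays up, it is the lighter one, so stand it in the round dish. Do not knock the cartridge over.

Things in the scene. Friction and masses are not known exactly. Their poses are not given: they have to be found in the camera images.
- cartridge_center (a point): centre, half-way up, of the tall slim drying cartridge: a loose upright plain aluminium cylinder with rows of small holes, 38 mm in diameter and 70 mm high; z along its axis. Its weight is hidden: 100 to 320 g. (A squat one, 54 x 36 mm, stands near and is not wanted.) A tall fixed cycler housing stands left of the work, filling x > 0.50 with y from -0.15 to 0.35: swing in front of it.
- pan_top (a point): centre of the top face of the empty balance pan: flat, steel, 94 mm wide inside a 3 mm rim. It moves with the pan, always level; z up, y away from the pivot 110 mm off. The far pan holds a fixed 200 g steel knob weight, 49 mm high. The balance is fixed. Empty, this point is at about z = 0.102; a heavier load than 200 g sinks it to about 0.074 within 2 s of release; a lighter one leaves it up.
- square_tray: square steel tray for the heavy cartridge, 110 x 110 x 14 mm, fixed to the bench; walls and floor 3 mm thick; origin at the centre of its underside, z up, sides along x and y.
- round_dish: round steel dish for the light cartridge, 112 mm in diameter at the rim, 14 mm high, fixed to the bench; wall and floor 3 mm thick; origin at the centre of its underside, z up.
Mind the look-alikes: they are no part of the job. Leave any blue, purple or yellow look-alike of the part that bears cartridge_center alone.

How it is judged (in metres and radians):
On the way:
1. the cartridge stands upright and released on the empty pan of the balance, at rest (horizontal distance between cartridge_center and pan_top below 0.03 m and z of cartridge_center in the frame of pan_top between 0.03 and 0.041 m and linear speed of cartridge below 0.015 m/s and angle between cartridge_center's own z axis and vertical below 0.17 rad and contact force between cartridge and the arm below 0.05 N and contact force between cartridge and the fingers below 0.05 N), for 0.4 s.
At the end, for the whole second after the job is handed in: The cartridge stands released, at rest and upright (within 10 degrees) on the floor of the square tray if it is heavier than the 200 g check weight, or on the floor of the round dish if it is lighter; anywhere inside the rim will do. Within 5 percent of the check weight either place is accepted (linear speed of cartridge below 0.015 m/s and angle between cartridge_center's own z axis and vertical below 0.17 rad and contact force between cartridge and the arm below 0.05 N and contact force between cartridge and the fingers below 0.05 N and ((horizontal distance between cartridge_center and square_tray below 0.052 m and z of cartridge_center in the frame of square_tray between 0.032 and 0.044 m and contact force between cartridge and square_tray above 1.8639 N) or (horizontal distance between cartridge_center and round_dish below 0.04 m and z of cartridge_center in the frame of round_dish between 0.032 and 0.044 m and contact force between cartridge and round_dish below 2.0601 N))); the robot touches nothing.
It fails at once if the cartridge is knocked over (angle between cartridge_center's own z axis and vertical above 1 rad).
It also fails if it takes over 64 s, if anything falls off the work surface, if the arm or the gripper's body presses on something with over 40 N, if the wrist force passes 120 N, or if a joint passes its speed limit or range.

## Robot

A 6-joint arm with a two-finger parallel gripper is mounted at the origin on a cart in front of the work surface, level with it; the furniture and walls round the work are solid. World frame = base frame: x ahead of the robot, y to its left, z up, the work surface at z = 0. Lengths are in mm, angles in rad, forces in N, time in s.
With the tool pointing down it reaches from about 300 to 875 mm from the base axis. Payload 6.4 kg.
Tool frame: the origin (TCP) lies at the very end of the fingers, on their centre line; the grasp point (between the pads) lies 19 mm behind it (grasp_offset is the z of the grasp point in the tool frame, in mm); z points along the fingers, x is the direction in which the jaws open and shut, and the axes are right-handed (so a half turn about z gives the same grasp; the last joint's range is limited). The gripper opens to 88 mm and grips with 3 to 60 N. Pads are 18 mm wide; open, the fingers measure 123 mm over their backs; the gripper's body (75 mm by 187 mm) begins 45 mm behind the grasp point.
Start: joints at [-1.522, 0.181, 1.607, -0, 1.354, -0.206], TCP at [144.945, -556.446, 209.814] pointing down, gripper open.
Joint ranges: [-2.99, 2.99], [-0.89, 2.07], [0.3, 2.58], [-1.14, 4.28], [0, 2.63], [-3.12, 3.12]. Speed limits (rad/s): [2.57, 2.57, 3.01, 3.14, 3.14, 3.14].

## Interface

Orientations are given as a 3x3 rotation matrix whose columns are the frame's x, y, z axes.
In Python, from station import get_state, capture, hand_in, find_in, masks_of, grasp_offset gives the robot as it stands.
- The arm moves only by the tool move_arm, never from a script. Its argument "increments" is a list that holds one entry, the list of rows, each a list of 5 numbers: the opening in per cent of the stroke, from 0 (shut) to 100 (fully open), then the shift along the tool's x, y, z in units of 0.3 m (1.0 is 0.3 m), then the turn about the tool's z in units of 90 degrees (1.0 is 90 degrees). In form: [[[grip, x, y, z, twist], ...]]. A call has 1 to 20 rows; each row is the pose to reach, as a shift and turn from the pose commanded when the call began, along the tool's axes at that moment; what a row does not reach only later rows make up. A row lasts 1/8 s, in which the tool goes at most 62.5 mm and 10.7 degrees, less where a joint would pass 70% of its speed; a pose out of reach is approached as far as the arm can. A call with a number of a shift or a turn outside -1 to 1 is refused whole. A call with a gripper value outside its range is refused whole. The fingers move at their own pace and stop on an object; the grip force is fixed at half the most. Time passes only in rows, so rows that repeat a pose let the fingers close. It gives the time, the measured TCP pose, the force and the opening at its end, in the units of the state.
- get_state(): the state, without advancing time (a new reading comes with each control period).
- capture(name): name is "scene" or "top" or "wrist"; returns a dict with "img" (384x512x3 uint8, red, green, blue), "fx", "fy", "cx", "cy" (pixels), "dist_coeffs" ([k1, k2, p1, p2, k3] as OpenCV has them; the pictures are not rectified), "R" (3x3) and "t" (3): a world point X has camera coordinates R X + t. Camera axes: x right, y down, z forward; pixel columns grow to the right and rows downward; lengths in mm; the calibration is good to about 2 mm. A picture is of the moment at which its call begins. There is no depth.
- hand_in(): hands the job in, once; it reports no verdict.
Trained networks look in a picture, given as the dict that the camera call returned (one of the last four; its "shot" number tells which), for a name from the list of things; names that differ only in an ending like _2 or _b are one class to them, and where a whole thing is asked for, a point or a joint stands for the part that bears it (a point fixed in the world has none). Each returns a list of dicts, best first, with "conf" (0 to 1); they miss things now and then, are a little off and sometimes report something else, mostly with a low value. They report only what shows in the picture. A call takes as long as a camera call. They do not tell look-alikes from the thing itself.
- find_in(query, picture): "position" ([column, row] in pixels, amid what is visible of it).
- masks_of(query, picture): "mask" (384x512 bool, what is visible of it) and "position" ([column, row] in pixels, amid what is visible of it).
The state is a dict: "time": time; "joints": joint angles; "qvel": joint speeds; "tau": joint torques, N m; "tcp_pos": TCP position; "orientation": TCP orientation; "force": force on the tool from outside, world axes, zero at the start; "moment": the same for the moment, N m; "finger_gap": finger opening in mm.
Only numpy, scipy, OpenCV 4.12 (cv2) and the standard library are available. Lean on these libraries where they do the work, as an engineer would, in place of code of your own. Each camera call takes 0.05 s, during which the arm holds its last target.

## Working session

There is one attempt and no reset: what is moved stays moved. The work goes in short steps, Python scripts to look and compute and a tool call to move; the robot and the scene stay as the last step left them, time stands still between calls to the robot, and variables do not carry over. Pictures are saved under pics/ and viewed, and the job is handed in when it is done.

Besides the shell and the picture viewer there is one more tool, called after "Call:" by a JSON object that holds its "method" and its "body", one argument or row to a line. move_arm: Moves the arm, as the interface text tells. Shifts and turns lie within -1 to 1; 1 stands for 0.3 m of shift or 90 degrees of turn. Its arguments: {"type":"object","properties":{"increments":{"type":"array","items":{"type":"array","items":{"type":"array","items":{"type":"number"}}}}},"required":["increments"]}

```bash
mkdir -p pics; ls; cat > h.py <<'E'
import numpy as np, cv2
from station import *
def K(c): return np.array([[c['fx'],0,c['cx']],[0,c['fy'],c['cy']],[0,0,1.]])
def ray(c,p):
    u=cv2.undistortPoints(np.array([[p]],float),K(c),np.array(c['dist_coeffs'],float))[0,0]
    R=np.array(c['R']);t=np.array(c['t'])
    return -R.T@t, R.T@np.array([u[0],u[1],1])
def atz(c,p,z):
    o,d=ray(c,p); return o+d*(z-o[2])/d[2]
def proj(c,X):
    R=np.array(c['R']);t=np.array(c['t'],float)
    return cv2.projectPoints(np.array(X,float).reshape(-1,3),cv2.Rodrigues(R)[0],t,K(c),np.array(c['dist_coeffs'],float))[0][:,0]
def save(c,n): cv2.imwrite('pics/'+n+'.png',c['img'][:,:,::-1])
E
python3 - <<'E'
from h import *
s=get_state();print(s['time'],s['tcp_pos'],s['orientation'],s['finger_gap'],s['force'],grasp_offset)
for n in ['scene','top']:
    c=capture(n);save(c,n+'0')
    print(n,-np.array(c['R']).T@np.array(c['t']))
    for q,z in [('cartridge_center',35),('pan_top',102),('square_tray',0),('round_dish',0)]:
        for f in find_in(q,c)[:4]: print(q,np.round(f['conf'],2),np.round(f['position']),np.round(atz(c,f['position'],z)))
E
```

```text
pics
0.0 [ 144.90427352 -555.86121494  208.93609809] [[ 2.52025656e-01 -9.67720547e-01 -1.09186197e-04]
 [-9.67719127e-01 -2.52025476e-01  1.68841945e-03]
 [-1.66143590e-03 -3.19863448e-04 -9.99998569e-01]] 88.40310225372133 [0.14748683 1.20152151 0.20322635] -18.700000000000003
scene [-268.34378542 -910.34798267  507.29253765]
cartridge_center 0.94 [278. 266.] [ 272. -529.   35.]
cartridge_center 0.78 [225. 206.] [ 410. -255.   35.]
cartridge_center 0.71 [212. 220.] [ 330. -283.   35.]
cartridge_center 0.57 [245. 256.] [ 260. -451.   35.]
pan_top 0.61 [269. 161.] [ 613. -251.  102.]
square_tray 0.89 [286. 228.] [ 462. -418.    0.]
square_tray 0.28 [200. 200.] [ 447. -118.    0.]
round_dish 0.64 [202. 200.] [ 447. -124.    0.]
top [ 272.18052116 -332.46722116 1106.46397169]
cartridge_center 0.82 [234. 213.] [ 403. -250.   35.]
cartridge_center 0.74 [347. 265.] [ 272. -519.   35.]
cartridge_center 0.73 [319. 268.] [ 266. -451.   35.]
cartridge_center 0.5 [251. 246.] [ 322. -291.   35.]
pan_top 0.77 [244. 122.] [ 611. -282.  102.]
square_tray 0.67 [304. 194.] [ 451. -425.    0.]
round_dish 0.77 [195. 198.] [ 448. -149.    0.]
```

View pics/scene0.png

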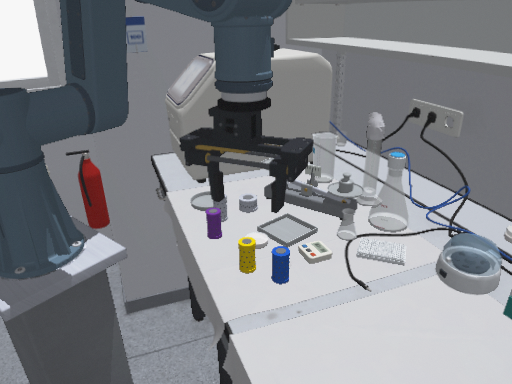

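View pics/top0.png

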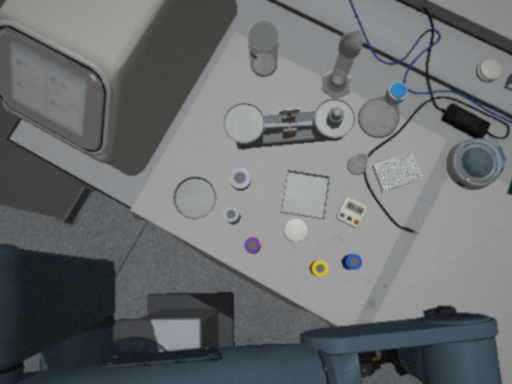

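```bash
python3 - <<'E'
from h import *
for n,(x0,y0,x1,y1) in [('scene',(170,120,340,290)),('top',(180,70,370,290))]:
    im=cv2.imread('pics/%s0.png'%n)[y0:y1,x0:x1]
    s=min(800/(x1-x0),600/(y1-y0)); cv2.imwrite('pics/%s0z.png'%n,cv2.resize(im,None,fx=s,fy=s,interpolation=cv2.INTER_CUBIC)); print(s)
E
```

```text
3.5294117647058822
2.727272727272727
```

View pics/scene0z.png

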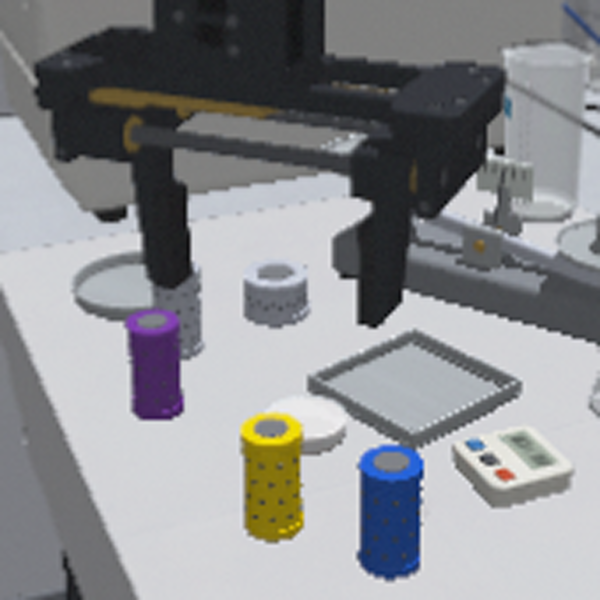

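View pics/top0z.png

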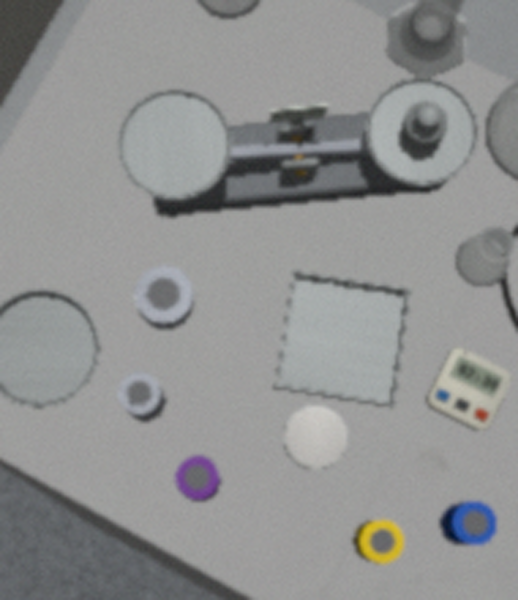

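The scene picture shows the plain tall cartridge near (222,208), partly behind a finger. The purple, yellow and blue ones are at (214,223), (247,255) and (280,265), and the squat one is at (248,203). The top view has the target at about (231,214), the pan at (244,123), the tray at (305,194) and the dish at (195,198). I'll measure all of these precisely.

```bash
python3 - <<'E'
from h import *
c=capture('top')
def m(q,z,near):
    best=[r for r in masks_of(q,c)if np.hypot(*(np.array(r['position'])-near))<12]
    for r in best[:2]:
        cs,_=cv2.findContours(r['mask'].astype(np.uint8),0,1); k=max(cs,key=cv2.contourArea)
        P=np.array([atz(c,p[0],z)[:2] for p in k]); 
        (cx,cy),rad=cv2.minEnclosingCircle(P.astype(np.float32)); rr=cv2.minAreaRect(P.astype(np.float32))
        print(q,round(r['conf'],2),'circ',np.round([cx,cy,rad],1),'rect',np.round(rr[0],1),np.round(rr[1],1),round(rr[2],1),'mean',np.round(P.mean(0),1))
m('cartridge_center',70,(233,214));m('cartridge_center',36,(240,178))
m('pan_top',102,(244,123));m('square_tray',14,(305,194));m('round_dish',14,(195,198))
for p,z in [((231,213.4),70),((243.8,123.2),102)]: print(p,atz(c,p,z))
# weight knob far pan centre
print('farpan',atz(c,(180+423/2.727,70+132/2.727),102))
c2=capture('scene')
for r in masks_of('cartridge_center',c2):
    ys,xs=np.where(r['mask']);print(r['conf'],xs.min(),xs.max(),ys.min(),ys.max())
for z in (0,70): print(proj(c2,[*atz(c,(231,213.4),70)[:2],z]))
E
```

```text
cartridge_center 0.79 circ [ 392.2 -246.2   23.7] rect [ 392.8 -246.8] [45.5 36.7] 43.7 mean [ 392.6 -246.9]
pan_top 0.6 circ [ 609.1 -281.1   49.4] rect [ 608.8 -280.2] [94.6 95.9] 88.6 mean [ 609.1 -280.9]
round_dish 0.7 circ [ 447.9 -149.6   56.5] rect [ 446.9 -150.3] [109.7 108.6] 0.4 mean [ 447.5 -149.9]
(231, 213.4) [ 397.10929875 -246.30554755   70.        ]
(243.8, 123.2) [ 606.65606322 -282.13207044  102.        ]
farpan [ 611.44743619 -496.92529714  102.        ]
0.76 206 221 207 238
0.76 238 255 237 273
0.57 271 289 246 283
0.46 213 227 198 221
[[220.13944334 218.03659969]]
[[218.70417481 194.88551787]]
```

Call:
{"method": "move_arm", "body": {
  "increments": [
    [[100,-0.2,-0.24,0,0],[100,-0.4,-0.5,0,0.05],[100,-0.6,-0.75,0,0.1],[100,-0.78,-0.95,0,0.16],[100,-0.78,-0.95,0,0.162],[100,-0.78,-0.95,0,0.162],[100,-0.78,-0.95,0,0.162],[100,-0.78,-0.95,0,0.162],[100,-0.78,-0.95,0,0.162],[100,-0.78,-0.95,0,0.162]]
  ]
}}

```text
time: 2.15
tcp_pos: [361.1, -259.3, 209.7]
orientation: [[-0.002, -1.0, -0.0], [-1.0, 0.002, 0.0], [-0.0, 0.0, -1.0]]
force: [-0.2, -0.6, -0.5]
finger_gap: 87.6
```

```bash
python3 - <<'E'
from h import *
s=get_state();print(s['time'],s['tcp_pos'],np.round(s['orientation'],3),s['joints'],s['qvel'])
c=capture('wrist');save(c,'w1');print(-np.array(c['R']).T@np.array(c['t']))
for r in masks_of('cartridge_center',c):
    ys,xs=np.where(r['mask']);print(r['conf'],r['position'],xs.min(),xs.max(),ys.min(),ys.max(),atz(c,r['position'],35))
c=capture('scene');save(c,'s1')
for r in masks_of('cartridge_center',c):
    ys,xs=np.where(r['mask']);print(r['conf'],r['position'],xs.min(),xs.max(),ys.min(),ys.max(),atz(c,r['position'],35))
E
```

```text
2.15 [ 361.07184891 -259.26120892  209.70917237] [[-0.002 -1.    -0.   ]
 [-1.     0.002  0.   ]
 [-0.     0.    -1.   ]] [-8.90841412e-01 -1.22868122e-01  1.91883073e+00 -1.28676894e-04
  1.34589147e+00  6.82037850e-01] [ 3.69006579e-03 -1.67196835e-03  1.26825245e-03  2.59702377e-03
  6.84180956e-05  1.57168623e-04]
[ 437.96906925 -259.8355883   384.08231253]
0.9 [395.6, 235.9] 371 421 212 258 [ 262.95740211 -452.19455077   35.        ]
0.81 [240.5, 137.8] 224 257 119 155 [ 394.99982706 -243.8087747    35.        ]
0.66 [280.5, 197.5] 266 299 174 217 [ 318.45173005 -294.24297889   35.        ]
0.63 [458.0, 228.0] 425 485 204 248 [ 274.09976696 -536.49702009   35.        ]
0.8 [279.7, 266.5] 271 289 246 284 [ 272.75497185 -533.27266319   35.        ]
0.74 [246.0, 256.3] 237 256 237 274 [ 259.2239488  -454.53337868   35.        ]
0.73 [223.0, 205.9] 213 226 194 220 [ 406.11573468 -251.08370496   35.        ]
0.64 [213.7, 221.1] 205 221 208 238 [ 329.61929886 -290.21283276   35.        ]
```

View pics/w1.png

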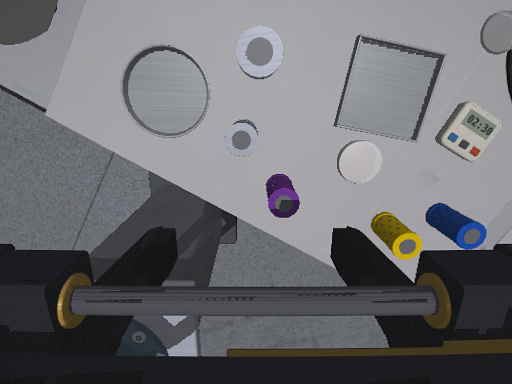

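View pics/s1.png

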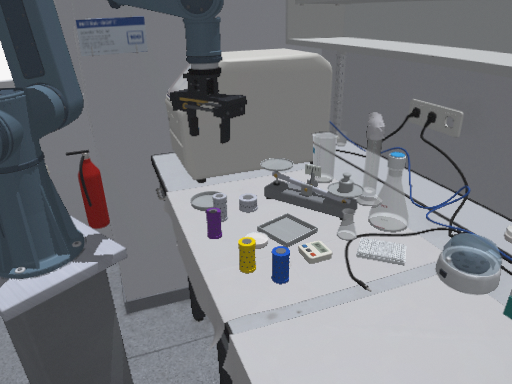

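The wrist view shows the target at (241,138), the dish at (166,91), the tray at (390,88), and the purple look-alike well off at (282,195). I'll fit the outlines of the ring and mask.

```bash
python3 - <<'E'
from h import *
from scipy.optimize import minimize
c=capture('wrist'); c2=capture('top'); c3=capture('scene')
def hull(x,y,z0,h,r,c):
    a=np.linspace(0,2*np.pi,60,endpoint=False)
    P=np.concatenate([[[x+r*np.cos(t),y+r*np.sin(t),z] for t in a] for z in (z0,z0+h)])
    return cv2.convexHull(proj(c,P).astype(np.float32))
def iou(h,m):
    k=np.zeros(m.shape,np.uint8); cv2.fillConvexPoly(k,np.round(h*16).astype(np.int32),1,shift=4)
    k=k.astype(bool); return (k&m).sum()/(k|m).sum()
for n,cc in [('wrist',c),('top',c2),('scene',c3)]:
  for r in masks_of('cartridge_center',cc):
    for h,rad in [(70,19),(36,27)]:
        p=atz(cc,r['position'],h/2)[:2]
        best=max(((iou(hull(p[0]+dx,p[1]+dy,0,h,rad,cc),r['mask']),p[0]+dx,p[1]+dy) for dx in range(-14,15,2) for dy in range(-14,15,2)))
        if best[1]>340: print(n,h,np.round(best,2))
for q,z in [('square_tray',14),('round_dish',14)]:
  for r in masks_of(q,c)[:2]:
    cs,_=cv2.findContours(r['mask'].astype(np.uint8),0,1); k=max(cs,key=cv2.contourArea)
    P=np.array([atz(c,p[0],z)[:2] for p in k]).astype(np.float32)
    print(q,r['conf'],cv2.minEnclosingCircle(P),cv2.minAreaRect(P))
im=c['img'][90:190,190:300,::-1]
cv2.imwrite('pics/w1z.png',cv2.resize(im,None,fx=6,fy=6,interpolation=cv2.INTER_CUBIC))
E
```

```text
wrist 70 [   0.93  396.61 -245.37]
wrist 36 [   0.62  392.48 -248.79]
wrist 70 [ 2.6000e-01  4.6358e+02 -1.4475e+02]
wrist 36 [ 3.4000e-01  4.6213e+02 -1.3776e+02]
scene 70 [   0.57  398.67 -245.15]
scene 36 [   0.48  437.11 -215.49]
scene 36 [   0.59  341.89 -276.02]
square_tray 0.56 ((450.5885009765625, -427.05035400390625), 77.40118408203125) ((451.46807861328125, -426.7259521484375), (116.33233642578125, 111.48699951171875), 79.62462615966797)
round_dish 0.8 ((448.74444580078125, -150.19630432128906), 56.265472412109375) ((448.29010009765625, -150.50209045410156), (110.21798706054688, 109.82735443115234), 39.347808837890625)
```

View pics/w1z.png

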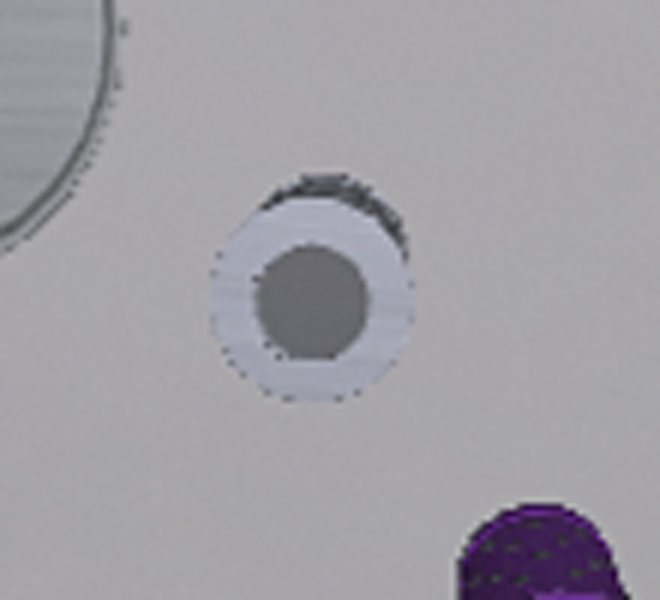

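Call:
{"method": "move_arm", "body": {
  "increments": [
    [[100,-0.046,-0.12,0,0],[100,-0.046,-0.12,0.1,0],[100,-0.046,-0.12,0.2,0],[100,-0.046,-0.12,0.3,0],[100,-0.046,-0.12,0.38,0],[100,-0.046,-0.12,0.45,0],[100,-0.046,-0.12,0.52,0],[100,-0.046,-0.12,0.57,0],[100,-0.046,-0.12,0.6,0],[100,-0.046,-0.12,0.6,0]]
  ]
}}

```text
time: 4.0
tcp_pos: [397.6, -244.1, 29.5]
orientation: [[0.0, -1.0, -0.001], [-1.0, -0.0, 0.001], [-0.001, 0.001, -1.0]]
force: [0.9, 0.4, -0.9]
finger_gap: 88.1
```

```bash
python3 - <<'E'
from h import *
s=get_state();print(s['time'],s['tcp_pos'],s['force'])
c=capture('wrist');save(c,'w2')
print(proj(c,[[397,-245.5,70]]))
E
```

```text
4.0 [ 397.56240298 -244.11464354   29.45916758] [ 0.91456781  0.44931801 -0.88678383]
[[255.41758123 254.26306309]]
```

View pics/w2.png

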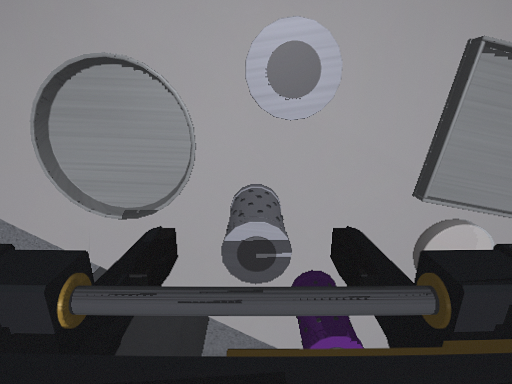

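Call:
{"method": "move_arm", "body": {
  "increments": [
    [[70,0,0,0,0],[55,0,0,0,0],[45,0,0,0,0],[30,0,0,0,0],[20,0,0,0,0],[0,0,0,0,0],[0,0,0,0,0],[0,0,0,0,0],[0,0,0,-0.03,0],[0,0,0,-0.08,0],[0,0,0,-0.1,0],[0,0,0,-0.1,0]]
  ]
}}

```text
time: 5.55
tcp_pos: [398.3, -244.8, 60.7]
orientation: [[0.0, -1.0, 0.001], [-1.0, -0.0, -0.001], [0.001, -0.001, -1.0]]
force: [0.0, -0.3, -2.8]
finger_gap: 37.1
```

```bash
python3 - <<'E'
from h import *
s=get_state();print(s['time'],s['tcp_pos'],s['force'])
c=capture('wrist');save(c,'w3')
c=capture('top');save(c,'t3')
for r in masks_of('pan_top',c)[:1]:
    cs,_=cv2.findContours(r['mask'].astype(np.uint8),0,1); k=max(cs,key=cv2.contourArea)
    P=np.array([atz(c,p[0],102)[:2] for p in k]).astype(np.float32)
    print(r['conf'],cv2.minEnclosingCircle(P),cv2.fitEllipse(P))
c=capture('scene');save(c,'s3')
for p in find_in('pan_top',c): print(p['conf'],p['position'],atz(c,p['position'],102))
print(proj(c,[609,-281,102]))
# beaker base & top view
c=capture('scene')
E
```

```text
5.55 [ 398.25448431 -244.79909536   60.72766449] [ 0.01008898 -0.33455447 -2.83023055]
0.92 ((609.2224731445312, -281.3575134277344), 49.516693115234375) ((609.0399169921875, -281.1292419433594), (95.38899230957031, 96.7642822265625), 135.2173309326172)
0.96 [275.7, 162.3] [ 617.07493593 -273.85484839  102.        ]
0.43 [220.2, 197.1] [ 341.33324897 -306.61983454  102.        ]
[[276.06196854 163.5681613 ]]
```

View pics/w3.png

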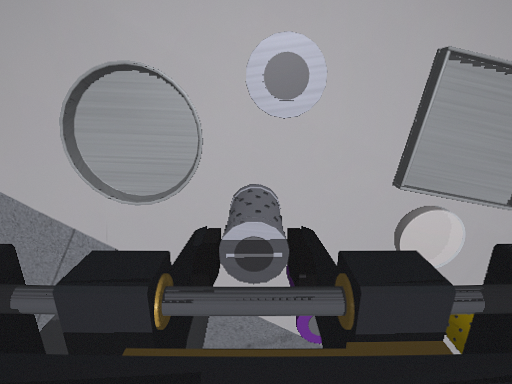

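View pics/s3.png

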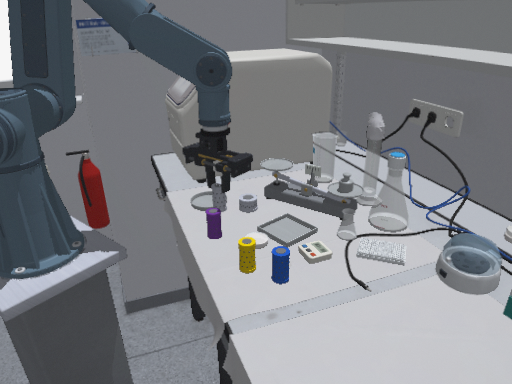

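View pics/t3.png

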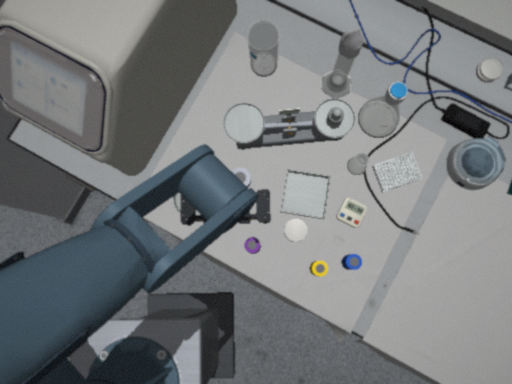

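The cartridge is gripped (gap 37 mm) and hangs upright. The pan centre is about (609,-281) from two cameras. Next I'll lift, then carry it over while staying on the -y side of the housing.

Call:
{"method": "move_arm", "body": {
  "increments": [
    [[0,0,0,-0.07,0],[0,0,0,-0.17,0],[0,0.03,0,-0.28,0],[0,0.08,-0.02,-0.36,0],[0,0.12,-0.07,-0.38,0],[0,0.14,-0.14,-0.38,0],[0,0.14,-0.22,-0.38,0],[0,0.14,-0.3,-0.38,0],[0,0.14,-0.38,-0.38,0],[0,0.14,-0.45,-0.38,0],[0,0.14,-0.5,-0.38,0],[0,0.14,-0.5,-0.38,0]]
  ]
}}

```text
time: 7.35
tcp_pos: [548.1, -286.1, 173.2]
orientation: [[0.001, -1.0, -0.001], [-1.0, -0.001, 0.0], [-0.0, 0.001, -1.0]]
force: [0.1, -0.2, -3.3]
finger_gap: 36.9
```

```bash
python3 - <<'E'
from h import *
s=get_state();print(s['time'],s['tcp_pos'],s['force'],s['joints'])
for n in ['wrist','scene','top']:
    c=capture(n);save(c,n[0]+'4')
a=cv2.imread('pics/s4.png');b=cv2.imread('pics/t4.png');cv2.imwrite('pics/st4.png',cv2.resize(np.hstack([a,b]),(800,300)))
E
```

```text
7.35 [ 548.09576689 -286.09251316  173.23445546] [ 0.05616499 -0.21386963 -3.30702088] [-6.72738229e-01  3.08608729e-01  1.52723417e+00 -7.09631976e-05
  1.30658455e+00  8.96948066e-01]
```

View pics/st4.png

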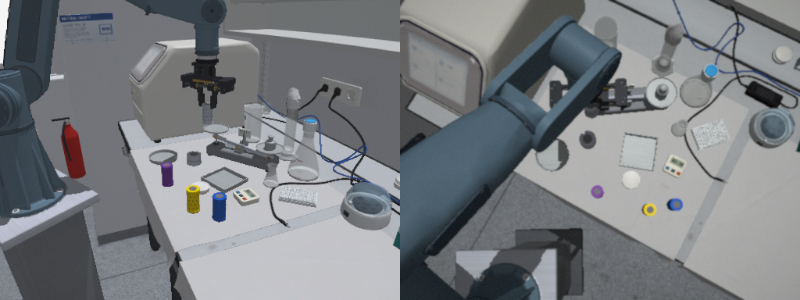

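View pics/w4.png

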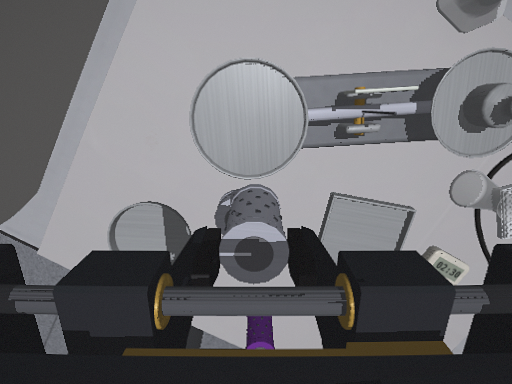

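The wrist picture shows the empty pan at (249,119) and the held cartridge upright, with the beam to the right. I'll measure the pan from here.

```bash
python3 - <<'E'
from h import *
c=capture('wrist')
for r in masks_of('pan_top',c)[:2]:
    cs,_=cv2.findContours(r['mask'].astype(np.uint8),0,1); k=max(cs,key=cv2.contourArea)
    for z in (100,103): 
        P=np.array([atz(c,p[0],z)[:2] for p in k]).astype(np.float32)
        print(r['conf'],cv2.minEnclosingCircle(P),cv2.fitEllipse(P))
E
```

```text
0.9 ((607.9927978515625, -281.62237548828125), 51.02922439575195) ((608.2381591796875, -281.80474853515625), (100.01517486572266, 100.70582580566406), 160.87078857421875)
0.9 ((608.1868286132812, -281.68310546875), 50.41161346435547) ((608.4295654296875, -281.8636474609375), (98.80449676513672, 99.48678588867188), 160.87094116210938)
```

Call:
{"method": "move_arm", "body": {
  "increments": [
    [[0,0,-0.06,0,0],[0,-0.01,-0.13,0,0],[0,-0.015,-0.18,0,0],[0,-0.015,-0.2,0.02,0],[0,-0.015,-0.2,0.06,0],[0,-0.015,-0.2,0.09,0],[0,-0.015,-0.2,0.11,0],[0,-0.015,-0.2,0.11,0]]
  ]
}}

```text
time: 8.6
tcp_pos: [607.1, -281.6, 140.0]
orientation: [[0.0, -1.0, -0.001], [-1.0, -0.0, 0.001], [-0.001, 0.001, -1.0]]
force: [0.3, -0.4, -2.6]
finger_gap: 37.3
```

```bash
python3 - <<'E'
from h import *
s=get_state();print(s['time'],s['tcp_pos'],s['force'],s['joints'])
for n in ['wrist','scene']:
    c=capture(n);save(c,n[0]+'5')
cv2.imwrite('pics/s5z.png',cv2.resize(cv2.imread('pics/s5.png')[80:230,200:400],None,fx=4,fy=4,interpolation=cv2.INTER_CUBIC))
E
```

```text
8.6 [ 607.12412537 -281.61586304  139.95328708] [ 0.26523349 -0.36070418 -2.55062765] [-6.11237406e-01  4.48926321e-01  1.40931311e+00 -2.73192943e-05
  1.28487634e+00  9.59532830e-01]
```

View pics/s5z.png

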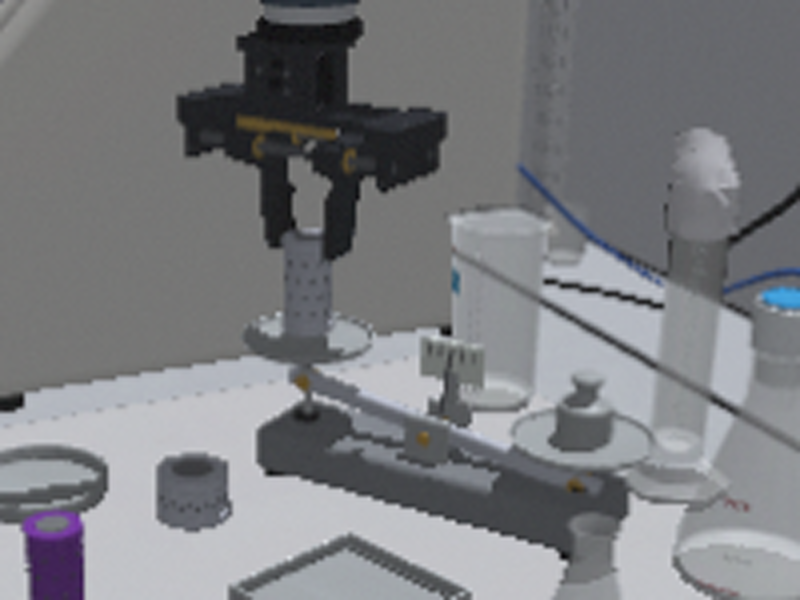

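View pics/w5.png

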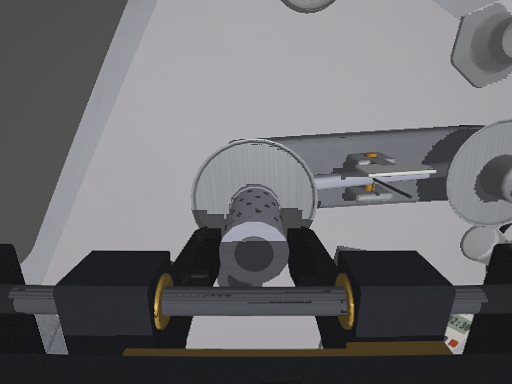

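The cartridge hangs centred about 8 mm above the pan. I'll lower it gently.

Call:
{"method": "move_arm", "body": {
  "increments": [
    [[0,0,-0.004,0.01,0],[0,0,-0.004,0.018,0],[0,0,-0.004,0.024,0],[0,0,-0.004,0.028,0],[0,0,-0.004,0.028,0],[0,0,-0.004,0.028,0]]
  ]
}}

```text
time: 9.45
tcp_pos: [609.0, -281.8, 132.5]
orientation: [[0.0, -1.0, 0.0], [-1.0, -0.0, -0.0], [0.0, -0.0, -1.0]]
force: [-0.3, -0.6, -2.2]
finger_gap: 36.9
```

```bash
python3 - <<'E'
from h import *
s=get_state();print(s['time'],s['tcp_pos'],s['force'])
f=[]
for i in range(4): capture('scene'); f.append(get_state()['force'])
print(np.mean(f,0))
c=capture('scene');save(c,'s6')
cv2.imwrite('pics/s6z.png',cv2.resize(cv2.imread('pics/s6.png')[120:190,250:320],None,fx=8,fy=8,interpolation=cv2.INTER_CUBIC))
E
```

```text
9.45 [ 608.97773235 -281.83051012  132.46312853] [-0.28601052 -0.5641456  -2.24443819]
[-0.04210947  0.37338314 -2.8733311 ]
```

View pics/s6z.png

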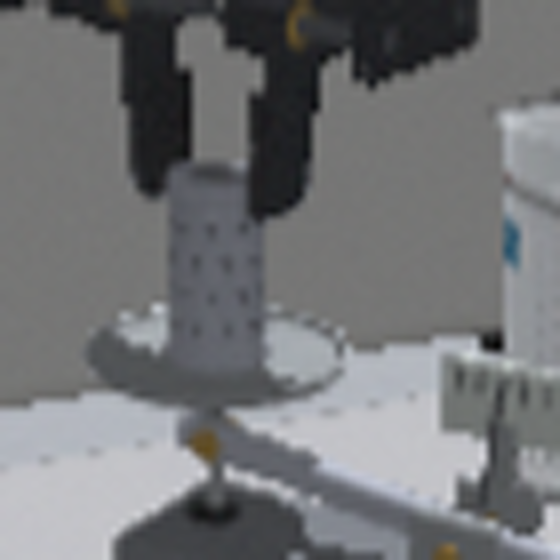

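Call:
{"method": "move_arm", "body": {
  "increments": [
    [[0,0,0,0.003,0],[0,0,0,0.005,0],[0,0,0,0.005,0],[0,0,0,0.005,0]]
  ]
}}

```text
time: 10.2
tcp_pos: [609.1, -281.7, 131.1]
orientation: [[0.0, -1.0, 0.0], [-1.0, -0.0, 0.0], [-0.0, -0.0, -1.0]]
force: [-0.7, 0.8, -1.1]
finger_gap: 37.0
```

```bash
python3 - <<'E'
from h import *
s=get_state();print(s['time'],s['tcp_pos'],s['force'])
f=[];z=[]
for i in range(6): capture('scene'); s=get_state();f.append(s['force']);z.append(s['tcp_pos'])
print(np.mean(f,0),np.mean(z,0))
E
```

```text
10.2 [ 609.06438089 -281.74947606  131.0577079 ] [-0.72282084  0.77050786 -1.14167973]
[ 0.28032757  0.83494871 -0.42043705] [ 609.03118361 -281.76207986  130.98959279]
```

The reading fell from 2.9 N to 0.4 N, so the cartridge is resting on the pan. Releasing it now.

Call:
{"method": "move_arm", "body": {
  "increments": [
    [[46,0,0,0,0],[50,0,0,0,0],[55,0,0,0,0],[62,0,0,0,0],[70,0,0,0,0],[75,0,0,0,0],[75,0,0,0,0],[75,0,0,0,0],[75,0,0,0,0],[75,0,0,0,0],[75,0,0,0,0],[75,0,0,0,0],[75,0,0,0,0],[75,0,0,0,0],[75,0,0,0,0],[75,0,0,0,0],[75,0,0,0,0],[75,0,0,0,0],[75,0,0,0,0],[75,0,0,0,0]]
  ]
}}

```text
time: 13.0
tcp_pos: [609.0, -281.8, 130.9]
orientation: [[0.0, -1.0, -0.0], [-1.0, -0.0, -0.0], [0.0, 0.0, -1.0]]
force: [0.1, 1.0, -0.8]
finger_gap: 65.5
```

```bash
python3 - <<'E'
from h import *
s=get_state();print(s['time'],s['tcp_pos'],s['force'],s['finger_gap'])
c=capture('scene');save(c,'s7')
print(proj(c,[[609,-281,102],[609,-281,74]]),find_in('pan_top',c)[:2])
cv2.imwrite('pics/s7z.png',cv2.resize(c['img'][100:230,230:390,::-1],None,fx=4.5,fy=4.5,interpolation=cv2.INTER_CUBIC))
c=capture('wrist');save(c,'w7')
E
```

```text
13.0 [ 608.95783197 -281.79000655  130.91759591] [ 0.11194958  0.97596854 -0.82150267] 65.47572007338512
[[276.06196854 163.5681613 ]
 [276.00937595 172.36963166]] [{'position': [275.5, 176.4], 'conf': 0.72}]
```

View pics/s7z.png

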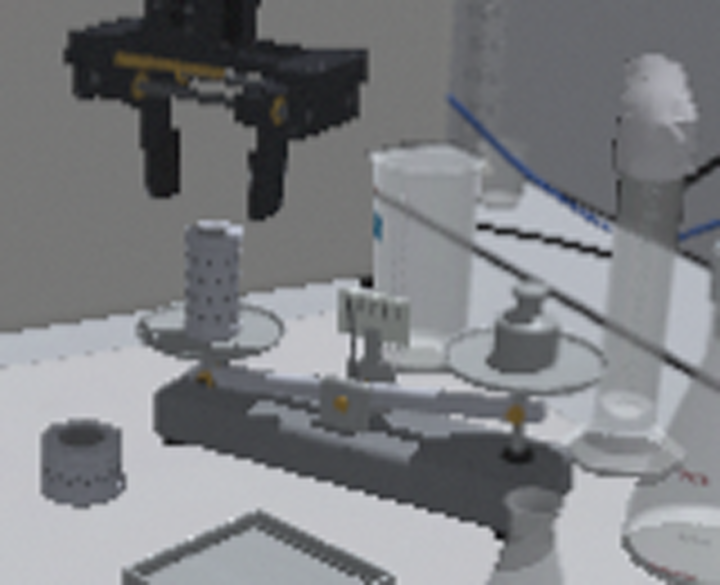

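View pics/w7.png

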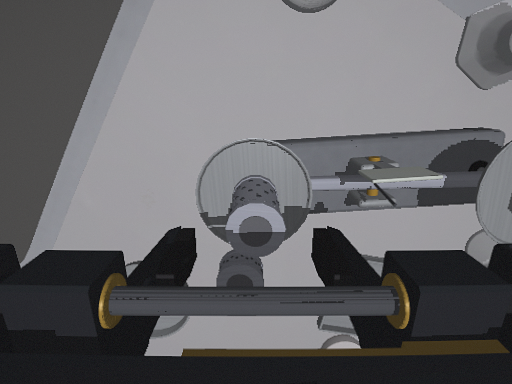

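The pan has sunk (its centre is now near row 173–176, where z≈74 mm projects) and the cartridge stands upright and clear of the fingers. So it's the heavy one and goes in the square tray. I'll wait a little longer, then go down 28 mm and regrip.

Call:
{"method": "move_arm", "body": {
  "increments": [
    [[75,0,0,0,0],[75,0,0,0,0],[75,0,0,0,0],[75,0,0,0,0],[75,0,0,0.03,0],[75,0,0,0.06,0],[75,0,0,0.085,0],[75,0,0,0.09,0],[75,0,0,0.09,0],[60,0,0,0.09,0],[50,0,0,0.09,0],[45,0,0,0.09,0],[38,0,0,0.09,0],[20,0,0,0.09,0],[0,0,0,0.09,0],[0,0,0,0.09,0],[0,0,0,0.09,0]]
  ]
}}

```text
time: 15.28
tcp_pos: [609.1, -282.0, 104.1]
orientation: [[0.0, -1.0, 0.0], [-1.0, -0.0, -0.0], [0.0, -0.0, -1.0]]
force: [0.1, -0.8, 2.1]
finger_gap: 36.7
```

```bash
python3 - <<'E'
from h import *
s=get_state();print(s['time'],s['tcp_pos'],s['force'],s['finger_gap'])
c=capture('wrist');save(c,'w8')
c=capture('top');save(c,'t8')
E
```

```text
15.275 [ 609.07367295 -282.00443524  104.09812629] [ 0.06590038 -0.80965218  2.0859122 ] 36.690915929028485
```

View pics/w8.png

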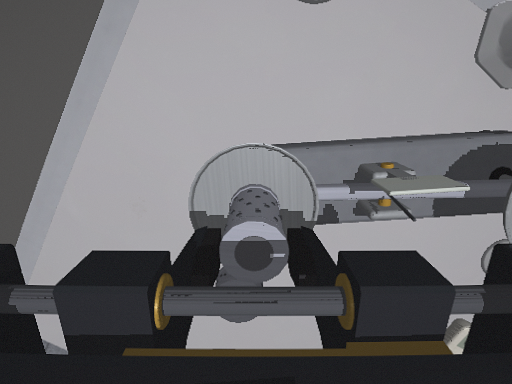

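Call:
{"method": "move_arm", "body": {
  "increments": [
    [[0,0,0,-0.03,0],[0,0,0,-0.08,0],[0,0,0,-0.14,0],[0,0,0.02,-0.18,0],[0,0,0.07,-0.19,0],[0,0,0.15,-0.19,0],[0,0.02,0.24,-0.19,0],[0,0.08,0.33,-0.19,0],[0,0.16,0.42,-0.19,0],[0,0.25,0.49,-0.19,0],[0,0.34,0.52,-0.19,0],[0,0.42,0.527,-0.19,0],[0,0.46,0.527,-0.19,0],[0,0.48,0.527,-0.19,0],[0,0.48,0.527,-0.19,0],[0,0.48,0.527,-0.19,0]]
  ]
}}

```text
time: 17.38
tcp_pos: [451.1, -425.0, 160.8]
orientation: [[0.001, -1.0, -0.0], [-1.0, -0.001, 0.001], [-0.001, 0.0, -1.0]]
force: [-0.2, 0.0, -2.6]
finger_gap: 36.8
```

```bash
python3 - <<'E'
from h import *
s=get_state();print(s['time'],s['tcp_pos'],s['force'],s['finger_gap'])
c=capture('wrist');save(c,'w9')
for r in masks_of('square_tray',c)[:2]:
    cs,_=cv2.findContours(r['mask'].astype(np.uint8),0,1); k=max(cs,key=cv2.contourArea)
    P=np.array([atz(c,p[0],14)[:2] for p in k]).astype(np.float32)
    print(r['conf'],cv2.minAreaRect(P))
print(proj(c,[[451,-426.5,3]]))
c=capture('scene');save(c,'s9')
print(proj(c,[[451,-426.5,3]]))
a=cv2.imread('pics/w9.png');b=cv2.imread('pics/s9.png');cv2.imwrite('pics/ws9.png',cv2.resize(np.hstack([a,b]),(800,300)))
E
```

```text
17.375 [ 451.10003276 -424.9531284   160.76386547] [-0.18435405  0.01734195 -2.55485552] 36.83967521133179
0.84 ((451.0985107421875, -427.9186706542969), (110.50746154785156, 110.11164855957031), 79.046630859375)
[[254.69354714 168.34149972]]
[[285.82961259 229.20657178]]
```

View pics/ws9.png

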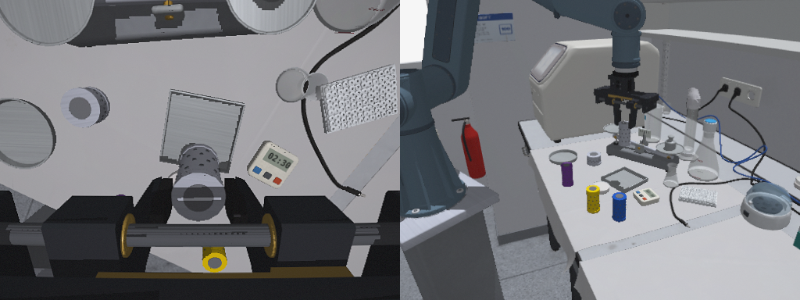

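The tray is measured at (451,-428), 110 x 110 mm as it must be, and the cartridge hangs over it. Lowering.

Call:
{"method": "move_arm", "body": {
  "increments": [
    [[0,0.008,0,0.06,0],[0,0.008,0,0.14,0],[0,0.008,0,0.22,0],[0,0.008,0,0.3,0],[0,0.008,0,0.36,0],[0,0.008,0,0.39,0],[0,0.008,0,0.405,0],[0,0.008,0,0.41,0],[0,0.008,0,0.415,0],[0,0.008,0,0.415,0]]
  ]
}}

```text
time: 18.77
tcp_pos: [451.2, -428.5, 36.9]
orientation: [[0.0, -1.0, 0.0], [-1.0, -0.0, -0.001], [0.001, -0.0, -1.0]]
force: [-0.8, -0.1, -2.1]
finger_gap: 36.7
```

```bash
python3 - <<'E'
from h import *
f=[];z=[]
for i in range(6):
    c=capture('scene'); s=get_state();f.append(s['force']);z.append(s['tcp_pos'])
print(s['time'],np.mean(f,0),np.mean(z,0));save(c,'s10')
cv2.imwrite('pics/s10z.png',cv2.resize(c['img'][150:260,220:350,::-1],None,fx=5,fy=5,interpolation=cv2.INTER_CUBIC))
E
```

```text
19.075 [ 0.28687424 -0.24249842 -2.62976857] [ 451.04808299 -428.39037455   36.72663357]
```

View pics/s10z.png

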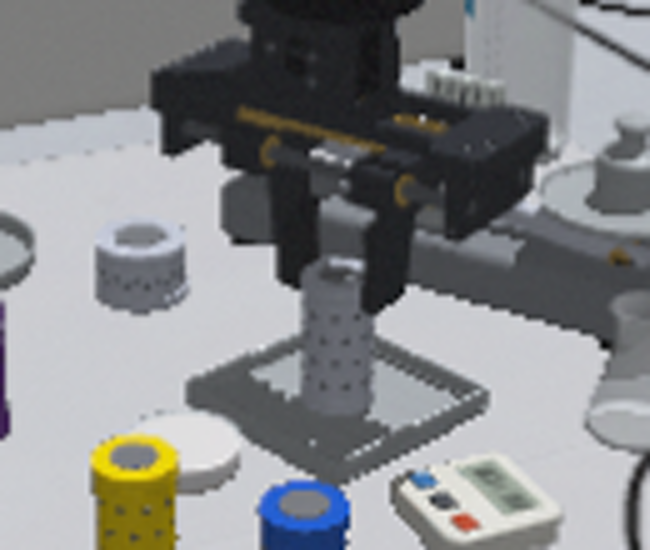

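Still hanging, a few mm up. I'll lower it to contact in small steps.

Call:
{"method": "move_arm", "body": {
  "increments": [
    [[0,0,0,0.004,0],[0,0,0,0.008,0],[0,0,0,0.01,0],[0,0,0,0.01,0]]
  ]
}}

```text
time: 19.58
tcp_pos: [451.0, -428.3, 33.5]
orientation: [[0.0, -1.0, 0.0], [-1.0, -0.0, -0.0], [0.0, -0.0, -1.0]]
force: [0.2, 0.2, -1.3]
finger_gap: 37.0
```

```bash
python3 - <<'E'
from h import *
f=[];z=[]
for i in range(6):
    c=capture('scene'); s=get_state();f.append(s['force']);z.append(s['tcp_pos'])
print(s['time'],np.mean(f,0),np.mean(z,0))
E
```

```text
19.875 [-0.39761965  0.60316081 -1.085647  ] [ 450.95729662 -428.22890039   33.49835412]
```

Call:
{"method": "move_arm", "body": {
  "increments": [
    [[0,0,0,0.002,0],[0,0,0,0.002,0],[0,0,0,0.002,0]]
  ]
}}

```text
time: 20.25
tcp_pos: [451.1, -428.4, 33.4]
orientation: [[0.0, -1.0, 0.0], [-1.0, -0.0, -0.0], [0.0, -0.0, -1.0]]
force: [-1.5, 2.0, 5.2]
finger_gap: 37.1
```

```bash
python3 - <<'E'
from h import *
f=[];z=[]
for i in range(6):
    c=capture('scene'); s=get_state();f.append(s['force']);z.append(s['tcp_pos'])
print(s['time'],np.mean(f,0),np.mean(z,0))
E
```

```text
20.55 [-1.3891866   1.94888346  5.74665802] [ 451.10045511 -428.43131941   33.3994775 ]
```

It's firmly on the tray floor. I'll open the fingers, then back off straight up.

Call:
{"method": "move_arm", "body": {
  "increments": [
    [[46,0,0,0,0],[52,0,0,0,0],[60,0,0,0,0],[70,0,0,0,0],[80,0,0,0,0],[80,0,0,0,0],[80,0,0,0,0],[80,0,0,-0.04,0],[80,0,0,-0.1,0],[80,0,0,-0.2,0],[80,0,0,-0.3,0],[80,0,0,-0.4,0],[80,0,0,-0.45,0],[80,0,0,-0.45,0],[80,0,0,-0.45,0],[80,0,0,-0.45,0]]
  ]
}}

```text
time: 22.55
tcp_pos: [450.4, -427.5, 166.3]
orientation: [[0.0, -1.0, -0.002], [-1.0, -0.0, 0.002], [-0.002, 0.002, -1.0]]
force: [-0.2, 0.4, -0.7]
finger_gap: 70.8
```

```bash
python3 - <<'E'
from h import *
s=get_state();print(s['time'],s['tcp_pos'],s['force'],s['finger_gap'],np.abs(s['qvel']).max())
c=capture('wrist');save(c,'w11')
for f in find_in('cartridge_center',c)[:4]: print(f['conf'],f['position'],atz(c,f['position'],38))
print(proj(c,[[451,-428,38]]))
c=capture('scene');save(c,'s11')
cv2.imwrite('pics/s11z.png',cv2.resize(c['img'][150:260,220:350,::-1],None,fx=5,fy=5,interpolation=cv2.INTER_CUBIC))
E
```

```text
22.55 [ 450.36702065 -427.52805654  166.25843522] [-0.16001877  0.36048744 -0.74867938] 70.81061674880306 0.0037496159755866943
0.84 [253.8, 177.0] [ 447.2331046  -427.82273154   38.        ]
0.72 [271.8, 326.8] [ 243.88655245 -451.56111219   38.        ]
0.68 [337.9, 324.0] [ 248.15309615 -538.22333937   38.        ]
[[253.96403472 173.65728553]]
```

View pics/s11z.png

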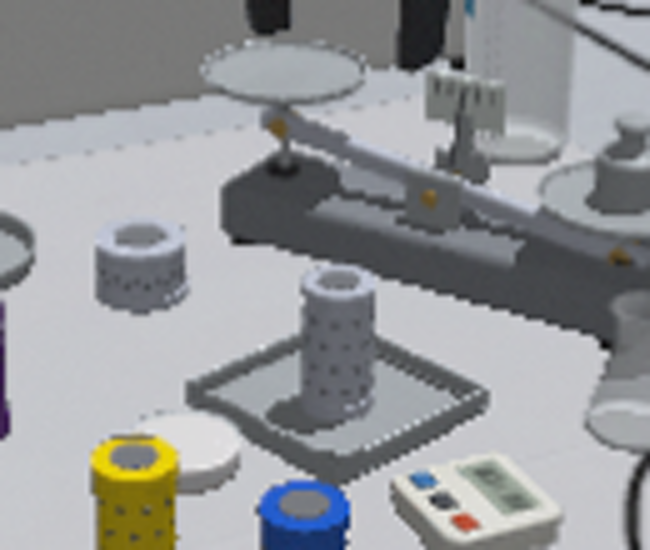

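View pics/w11.png

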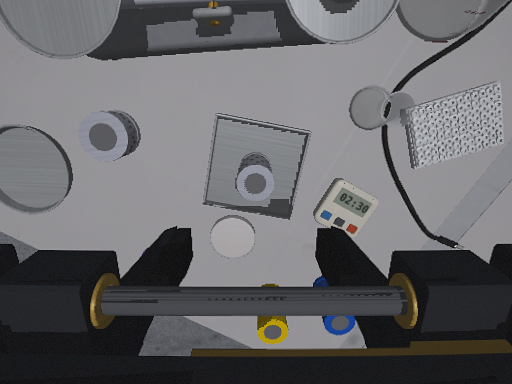

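The cartridge stands upright and free in the middle of the tray (wrist view (254,177)), and the arm is clear. Handing in.

```bash
python3 -c "
from station import *
print(hand_in())"
```

```text
the job is handed in; nothing more can be done
None
```

I stood the plain tall cartridge on the empty pan and let go. The pan sank from about z = 102 mm to about 74 mm, so the cartridge is heavier than the check weight. I regripped it and stood it in the square tray. I handed in at about 22.6 s of the 64 s allowed.

- **Heavier or lighter:** with the cartridge hanging from the gripper, the wrist force also read about 2.6 to 2.9 N, which agrees with it weighing more than 200 g. The pan finder's pixel was about 4 rows below where z = 74 mm should appear, but the picture clearly showed the pan down and the cartridge upright, clear of the fingers.
- **Final position:** the last pictures show it upright near the middle of the tray, within about 4 mm of the tray centre I had measured. The fingers were open and about 130 mm above where I released it, and the arm was at rest. As I set it down the upward force reached about 5.7 N, well under the limit.
- **Failed checks:** none failed. The hand-in gave no verdict.

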